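# Brush out the dye cups in the leather workshop

### The arm

A 6-joint arm with a two-finger parallel gripper is mounted at the origin on the work surface. World frame = base frame: x ahead of the robot, y to its left, z up, the work surface at z = 0. Lengths are in m, angles in degrees, forces in N, time in s.
With the tool pointing down it reaches from about 0.4 to 0.825 m from the base axis. Payload 7 kg.
Tool frame: the origin (TCP) lies on the centre line of the jaws, within the pads' length; the fingertips stand 19 mm ahead of it and the grasp point (between the pads) is the TCP (r.tips_ahead is the distance from the TCP to the fingertips, in m); z points along the fingers, y is the line along which they close (so a half turn about z gives the same grasp; the last joint's range is limited). The gripper opens to 88 mm and grips with 3 to 60 N. Pads are 19 mm wide; open, the fingers measure 130 mm over their backs; the gripper's body (78 mm by 193 mm) begins 47 mm behind the grasp point.
Start: joints at [80.277, 20.546, 0.682, 0, -70.136, -16.507], TCP at [0.298, 0.605, 0.246] pointing down, gripper open.
Joint ranges: [-176.03, 176.03], [-82.01, 121.73], [-58.28, 71.71], [-173.87, 95.51], [-174.79, -0.11], [-173.66, 173.66]. Speed limits (degrees/s): [136.94, 136.94, 172.46, 180, 180, 180].

### API

Orientations are given as [roll, pitch, yaw] about the fixed x, y, z axes, in that order (R = Rz(yaw) Ry(pitch) Rx(roll)).
In Python, from plant import r, viewer, close_job gives the robot as it stands. The module is installed in compiled form; this text tells all that it offers.
- The arm moves only by the tool arm_command, never from a script. Its arguments are lists of equal length, an entry for each row: "travel": the shift along the world's x, y, z scaled (see below), a list of three; "delta_rot": the turn, a rotation vector about the world's x, y, z scaled (see below), a list of three. In form: {"travel": [[dx, dy, dz], ...], "delta_rot": [[rx, ry, rz], ...]}. A call has 1 to 20 rows; each row is the pose to reach, as a shift and turn from the pose commanded when the call began; what a row does not reach only later rows make up. The controller multiplies each number of a shift by 0.5 m and each number of a turn by 90 degrees. A row lasts 1/8 s, in which the tool goes at most 62.5 mm and 10.7 degrees, less where a joint would pass 70% of its speed; a pose out of reach is approached as far as the arm can. A call with a number of a shift or a turn outside -1 to 1 is refused whole. A call with a gripper value outside its range is refused whole. "grip" is the opening, from 0 (shut) to 1 (fully open), set as the call begins (left out, the last holds). The fingers move at their own pace and stop on an object; "newtons" is the grip in N (left out, the last holds). Time passes only in rows, so rows that repeat a pose let the fingers close. It gives the time, the measured TCP pose, the force, the opening and the grip force at its end, in the units of the state.
- r.get_state(): the state, without advancing time (a new reading comes with each control period).
- viewer.capture(name): name is "scene" or "top"; returns a dict with "img" (420x560x3 uint8, red, green, blue), "camera_matrix" (3x3 intrinsics, pixels), "R" (3x3) and "t" (3): a world point X has camera coordinates R X + t. Camera axes: x right, y down, z forward; pixel columns grow to the right and rows downward; lengths in m; the calibration is good to about 2 mm. A picture is of the moment at which its call begins. There is no depth.
- close_job(): hands the job in; it is judged then, once.
The state is a dict: "time_s": time; "joints": joint angles; "qd": joint speeds; "joint_torque": joint torques, N m; "tcp_pos": TCP position; "eef_rot": TCP orientation; "contact_force": force on the tool from outside, world axes, zero at the start; "moment": the same for the moment, N m; "gripper_width": finger opening in m; "gripper_force": force on a finger pad.
Only numpy, scipy, OpenCV 4.12 (cv2) and the standard library are available. Lean on these libraries where they do the work, as an engineer would, in place of code of your own. Each camera call takes 0.05 s, during which the arm holds its last target. There are 200 camera calls.

### The job

Clear every thread cone off the blue lid and stand it upright on the cork mat, then lift the case's lid by its bar until it rests open on its stop, and leave it open. Take the brush from its stand and scrub each cup in the case, lightest colour first (yellow, then red, then black; one may be missing): push the brush to the bottom, draw it up to the cup's mouth, and push it to the bottom once more. Finally stand the brush back in its stand, bristles down, leaving the cups in the case and the other things on the bench undisturbed.

Things in the scene. Friction and masses are not known exactly. Their poses are not given: they have to be found in the camera images.
- case: grey case bolted to the bench, 140 mm (its x) by 300 mm (its y) by 85 mm tall, walls 6 mm, inner floor 6 mm above its underside; origin: centre of its underside; x points from the front (bar handle side, nearest the robot) to the hinge side. Inside are three foam-edged pockets about 84 mm square in a row along y (at y = -100, 0 and +100 mm); each may hold a cup
- lid (a joint): angle of the blue lid in rad: 0 shut, 1.9 open and leaning back on its stop; it falls shut if let go below about 1.5. The lid is a plate 140 x 300 x 8 mm, its upper face 93 mm above the bench when shut, hinged along the case's far (+x) upper edge
- lid_bar (a point): middle of the lid's steel bar handle: a round bar of 10 mm diameter, 110 mm long, parallel to the case's y, held 40 mm out in front of the lid's front edge in the plane of the lid, 180 mm from the hinge axis, 89 mm above the bench when shut; free to be pinched from above with one finger in the gap to the case
- lid_hinge (a point): point on the hinge axis of the lid, middle of its length, 89 mm above the bench; the axis is the case's y; positive joint angle lifts the bar
- mat: cork mat fixed flat on the bench, 250 mm (x) by 150 mm (y) by 4 mm; origin: centre of its underside
- stand: loose heavy white ceramic brush stand with a blue band: round foot 96 mm wide and 12 mm tall, upright tube 64 mm outside, 50 mm inside, rim 78 mm above its underside, inner floor 12 mm; origin: centre of its underside
- brush: cup brush 200 mm long standing bristles down in the stand; origin: centre of the flat bristle end, z along the brush to the top of the handle. Bristle head 34 mm thick (37 mm to the tips) and 70 mm long, thin steel stem, round wooden handle 23 mm thick from 122 to 200 mm above the bristle end
- cone_grey: thread cone, grey with green tube: 62 mm wide foot (12 mm tall), tapering from 60 mm at 12 mm to 38 mm at 85 mm, then a neck 32 mm wide up to 100 mm; starts upright on the shut lid; may be absent; origin: centre of its underside
- cone_blue: thread cone, blue with white tube: 62 mm wide foot (12 mm tall), tapering from 60 mm at 12 mm to 38 mm at 85 mm, then a neck 32 mm wide up to 100 mm; starts upright on the shut lid; may be absent; origin: centre of its underside
- cone_orange: thread cone, orange with black tube: 62 mm wide foot (12 mm tall), tapering from 60 mm at 12 mm to 38 mm at 85 mm, then a neck 32 mm wide up to 100 mm; starts upright on the shut lid; may be absent; origin: centre of its underside
- cup_yellow: yellow open plastic dye cup, 72 mm outside, 64 mm inside, 70 mm tall, floor 5 mm thick, standing in one of the pockets of the case; may be absent; origin: centre of its underside
- cup_red: red open plastic dye cup, 72 mm outside, 64 mm inside, 70 mm tall, floor 5 mm thick, standing in one of the pockets of the case; may be absent; origin: centre of its underside
- cup_black: black open plastic dye cup, 72 mm outside, 64 mm inside, 70 mm tall, floor 5 mm thick, standing in one of the pockets of the case; may be absent; origin: centre of its underside
- big_cone: bystander: black thread cone with blue tube, 62 mm wide, 100 mm tall, standing on the table
- oil_bottle: bystander: blue bottle with white cap, 48 mm wide, 120 mm tall
- tape_roll: bystander: yellow tape roll lying flat, 80 mm wide, 25 mm tall
- leather_block: bystander: dark brown block 70 x 110 x 22 mm lying on the table

How it is judged:
By the outcome, as a careful person would: the job done as asked, in the order asked, and still so for the second after the job is handed in, with the robot touching nothing.
Of cup_yellow, cup_red, cup_black only 2 to 3 are there at a start; the rules pass over those that are not, and their reading is None.
Of cone_grey, cone_blue, cone_orange only 2 to 3 are there at a start; the rules pass over those that are not, and their reading is None.
At some moment in a run one of cone_grey, cone_blue, cone_orange, stand may be knocked a few centimetres aside while the robot is not near it.
It also fails if it takes over 210 s, if anything falls off the work surface, if the arm or the gripper's body presses on something with over 40 N, if the wrist force passes 120 N, or if a joint passes its speed limit or range.

## Working session

There is one attempt and no reset: what is moved stays moved. The work goes in short steps, Python scripts to look and compute and a tool call to move; the robot and the scene stay as the last step left them, time stands still between calls to the robot, and variables do not carry over. Pictures are saved under pics/ and viewed, at most 14 in all, crops included, and the job is handed in when it is done.

Besides the shell and the picture viewer there is one more tool, called after ">>>" as a command line: name --argument value ..., lists and objects as JSON in quotes. arm_command: Moves the arm, as the interface text tells. Shifts and turns lie within -1 to 1; 1 stands for 0.5 m of shift or 90 degrees of turn. Its arguments: {"type":"object","properties":{"travel":{"type":"array"},"delta_rot":{"type":"array"},"grip":{"type":"number"},"newtons":{"type":"number"}},"required":["travel","delta_rot"]}

```bash
mkdir -p pics; cat > h.py <<'E'
from plant import r, viewer, close_job
import numpy as np, cv2, pickle
def snap(n,f):
    c=viewer.capture(n); cv2.imwrite(f'pics/{f}.png',c['img'][:,:,::-1]); pickle.dump(c,open(f'pics/{f}.pkl','wb')); return c
def load(f): return pickle.load(open(f'pics/{f}.pkl','rb'))
def ray(c,u,v,z):
    K,R,t=map(np.array,(c['camera_matrix'],c['R'],c['t']))
    o=-R.T@t; d=R.T@np.linalg.solve(K,[u,v,1]); return o+d*(z-o[2])/d[2]
def proj(c,X):
    K,R,t=map(np.array,(c['camera_matrix'],c['R'],c['t'])); p=K@(R@np.array(X)+t); return p[:2]/p[2]
E
python3 - <<'E'
from h import *
for n in ('scene','top'):
    c=snap(n,n+'0'); R=np.array(c['R']);print(n,-R.T@np.array(c['t']),c['camera_matrix'][0][0],R[2])
    cv2.imwrite(f'pics/{n}0b.png',cv2.resize(c['img'][:,:,::-1],(800,600),interpolation=cv2.INTER_CUBIC))
print(r.get_state())
E
```

```text
scene [1.20849673 0.26083124 0.67198047] 420.1759976256705 [-0.70652735 -0.30727047 -0.63749821]
top [0.43928543 0.0126893  1.12839189] 427.7438111093804 [ 0.12640041 -0.01867438 -0.99180351]
{'time_s': 0.1, 'joints': array([ 8.02789063e+01,  2.05874754e+01,  6.38639162e-01, -1.56064125e-02,
       -7.01345340e+01, -1.65084562e+01]), 'qd': array([-0.00275048, -0.09293563,  0.08212872,  0.01413369, -0.01674423,
       -0.03246796]), 'joint_torque': array([-1.88012500e-04, -5.84164274e+01,  2.93750417e+01,  7.01550812e+00,
        1.01170645e-02, -5.64229060e-05]), 'tcp_pos': array([0.29816688, 0.60513018, 0.2447185 ]), 'eef_rot': array([ 1.79915897e+02, -9.62514435e-03, -2.62348568e+01]), 'contact_force': array([ 0.79778023,  0.05731877, -0.42222108]), 'moment': array([ 0.0356322 ,  0.02411414, -0.00686362]), 'gripper_force': 0.0, 'gripper_width': 0.08752454275874491}
```

View pics/scene0b.png

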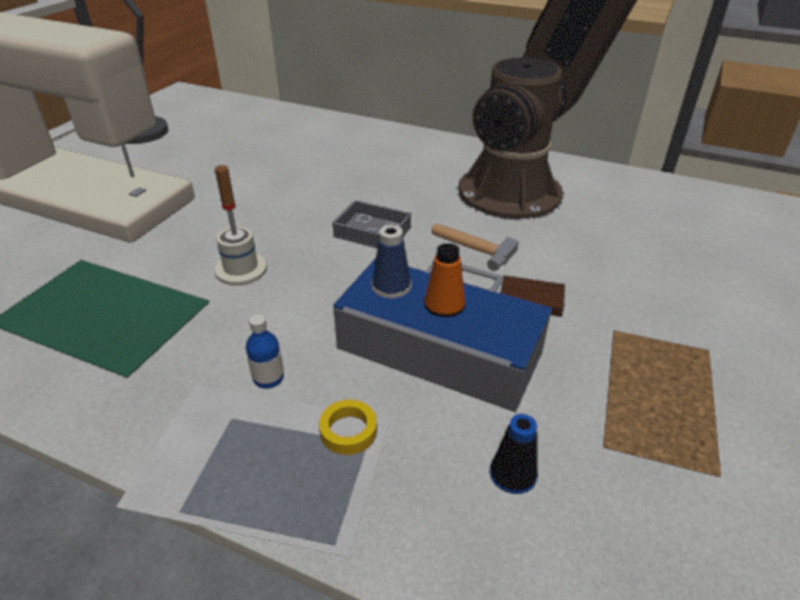

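View pics/top0b.png

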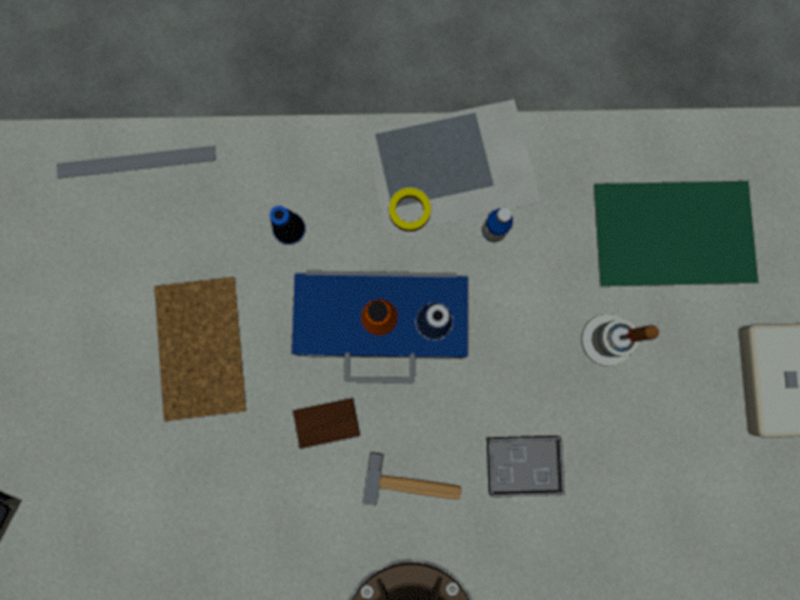

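```bash
python3 - <<'E'
from h import *
s=1/1.42857
T=load('top0');S=load('scene0')
def p(c,n,u,v,z): print(n,np.round(ray(c,u*s,v*s,z),3))
for n,u,v,z in [('lidNL',296,273,.093),('lidNR',467,276,.093),('lidFR',468,356,.093),('lidFL',292,355,.093),('barL',347,380,.089),('barR',413,380,.089),
 ('m1',155,286,.004),('m2',235,278,.004),('m3',245,410,.004),('m4',165,420,.004),('foot',609,341,.012),('brushtop',653,331,.195),('rim',619,337,.078),
 ('orange top',377,311,.193),('blue top',437,315,.193),('orange foot',380,318,.1),('blue foot',433,322,.1),('big',279,214,.1),('oil',504,214,.12),('tape',411,209,.025),('l1',293,410,.022),('l2',354,399,.022),('l3',360,436,.022),('l4',300,447,.022)]: p(T,n,u,v,z)
print('scene')
for n,u,v,z in [('lid1',372,266,.093),('lid2',549,316,.093),('lid3',520,365,.093),('lid4',338,303,.093),('m1',614,332,.004),('m2',709,350,.004),('m3',719,469,.004),('m4',606,446,.004),('foot',241,268,.012),('brushtop',222,168,.2),('rim',236,236,.078),('orange top',448,249,.193),('blue top',391,232,.193)]: p(S,n,u,v,z)
c=cv2.resize(T['img'][150:290,180:480,::-1],None,fx=2.6,fy=2.6,interpolation=cv2.INTER_CUBIC);cv2.imwrite('pics/tc.png',c)
E
```

```text
lidNL [0.622 0.182 0.093]
lidNR [ 0.611 -0.111  0.093]
lidFR [ 0.474 -0.108  0.093]
lidFL [0.483 0.189 0.093]
barL [0.438 0.098 0.089]
barR [ 0.436 -0.014  0.089]
m1 [0.619 0.457 0.004]
m2 [0.631 0.31  0.004]
m3 [0.389 0.289 0.004]
m4 [0.375 0.432 0.004]
foot [ 0.497 -0.377  0.012]
brushtop [ 0.502 -0.382  0.195]
rim [ 0.501 -0.372  0.078]
orange top [0.543 0.042 0.193]
blue top [ 0.534 -0.05   0.193]
orange foot [0.541 0.04  0.1  ]
blue foot [ 0.532 -0.05   0.1  ]
big [0.725 0.21  0.1  ]
oil [ 0.711 -0.175  0.12 ]
tape [ 0.75  -0.02   0.025]
l1 [0.388 0.2   0.022]
l2 [0.404 0.091 0.022]
l3 [0.339 0.081 0.022]
l4 [0.323 0.187 0.022]
scene
lid1 [ 0.502 -0.1    0.093]
lid2 [0.506 0.192 0.093]
lid3 [0.623 0.18  0.093]
lid4 [ 0.608 -0.106  0.093]
m1 [0.394 0.289 0.004]
m2 [0.375 0.435 0.004]
m3 [0.611 0.457 0.004]
m4 [0.634 0.315 0.004]
foot [ 0.509 -0.368  0.012]
brushtop [ 0.486 -0.386  0.2  ]
rim [ 0.503 -0.37   0.078]
orange top [0.544 0.041 0.193]
blue top [ 0.537 -0.05   0.193]
```

View pics/tc.png

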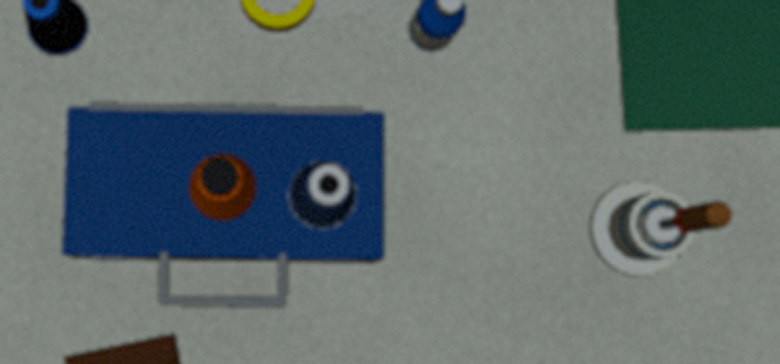

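```bash
python3 - <<'E'
from h import *
from scipy.optimize import least_squares
T=load('top0');S=load('scene0')
def tri(a,b): 
    f=lambda X: np.r_[proj(T,X)-a,proj(S,X)-b]
    q=least_squares(f,[.5,-.3,.1]); print(np.round(q.x,3),np.round(q.fun,1))
s=1/1.42857
tri((718/2.6+180,213/2.6+150),(222*s,168*s)) # handle top
tri((682/2.6+180,220/2.6+150),(229*s,207*s)) # handle bottom
E
```

```text
[ 0.5   -0.374  0.209] [-0.2  0.1 -0.2 -0.1]
[ 0.5   -0.373  0.135] [ 0.4 -0.3  0.5  0.1]
```

>>> arm_command --travel '[[0.49, -1, 0.1], [0.49, -1, 0.1], [0.49, -1, 0.1], [0.49, -1, 0.1], [0.49, -1, 0.1], [0.49, -1, 0.1], [0.49, -1, 0.1], [0.49, -1, 0.1], [0.49, -1, 0.1], [0.49, -1, 0.1], [0.49, -1, 0.1], [0.49, -1, 0.1], [0.49, -1, 0.1], [0.49, -1, 0.1]]' --delta_rot '[[0, 0, -0.711], [0, 0, -0.711], [0, 0, -0.711], [0, 0, -0.711], [0, 0, -0.711], [0, 0, -0.711], [0, 0, -0.711], [0, 0, -0.711], [0, 0, -0.711], [0, 0, -0.711], [0, 0, -0.711], [0, 0, -0.711], [0, 0, -0.711], [0, 0, -0.711]]' --grip 0.75

```text
time_s: 1.85
tcp_pos: [0.5431, 0.1063, 0.2956]
eef_rot: [180.0, -0.0, -90.1]
contact_force: [-1.2, 0.8, 0.6]
gripper_width: 0.0655
gripper_force: 0.0
```

>>> arm_command --travel '[[0, -0.065, 0], [0, -0.13, 0], [0, -0.13, 0], [0, -0.13, -0.05], [0, -0.13, -0.1], [0, -0.13, -0.14], [0, -0.13, -0.17], [0, -0.13, -0.195], [0, -0.13, -0.195], [0, -0.13, -0.195]]' --delta_rot '[[0, 0, 0], [0, 0, 0], [0, 0, 0], [0, 0, 0], [0, 0, 0], [0, 0, 0], [0, 0, 0], [0, 0, 0], [0, 0, 0], [0, 0, 0]]'

```text
time_s: 3.1
tcp_pos: [0.5438, 0.0406, 0.1987]
eef_rot: [-179.9, 0.0, -90.2]
contact_force: [-0.1, 0.2, -0.2]
gripper_width: 0.0659
gripper_force: 0.0
```

>>> arm_command --travel '[[0, 0, 0], [0, 0, 0], [0, 0, 0], [0, 0, 0], [0, 0, 0], [0, 0, 0]]' --delta_rot '[[0, 0, 0], [0, 0, 0], [0, 0, 0], [0, 0, 0], [0, 0, 0], [0, 0, 0]]' --grip 0 --newtons 15

```text
time_s: 3.85
tcp_pos: [0.5433, 0.0404, 0.1983]
eef_rot: [-180.0, -0.0, -90.2]
contact_force: [-1.8, 0.1, 3.9]
gripper_width: 0.0315
gripper_force: 15.1
```

```bash
python3 - <<'E'
from h import *
c=snap('scene','s1')
cv2.imwrite('pics/s1c.png',cv2.resize(c['img'][110:290,180:450,::-1],None,fx=2.5,fy=2.5,interpolation=cv2.INTER_CUBIC))
E
```

```text
(no output)
```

View pics/s1c.png

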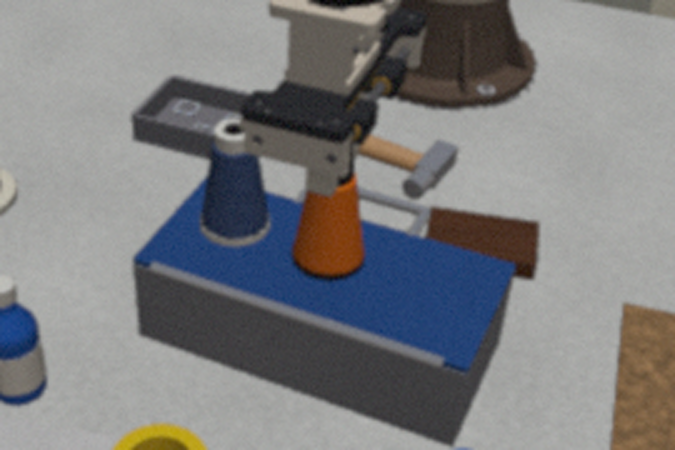

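>>> arm_command --travel '[[0, 0, 0.03], [0, 0, 0.07], [0, 0, 0.1], [0.003, 0.06, 0.1], [0.006, 0.13, 0.1], [0.01, 0.21, 0.1], [0.014, 0.29, 0.1], [0.018, 0.37, 0.1], [0.022, 0.45, 0.1], [0.026, 0.53, 0.1], [0.03, 0.6, 0.1], [0.034, 0.65, 0.1], [0.034, 0.674, 0.1], [0.034, 0.674, 0.08], [0.034, 0.674, 0.02], [0.034, 0.674, -0.05], [0.034, 0.674, -0.11], [0.034, 0.674, -0.15], [0.034, 0.674, -0.168], [0.034, 0.674, -0.174]]' --delta_rot '[[0, 0, 0], [0, 0, 0], [0, 0, 0], [0, 0, 0], [0, 0, 0], [0, 0, 0], [0, 0, 0], [0, 0, 0], [0, 0, 0], [0, 0, 0], [0, 0, 0], [0, 0, 0], [0, 0, 0], [0, 0, 0], [0, 0, 0], [0, 0, 0], [0, 0, 0], [0, 0, 0], [0, 0, 0], [0, 0, 0]]'

```text
time_s: 6.4
tcp_pos: [0.5604, 0.3767, 0.1109]
eef_rot: [180.0, -0.0, -90.3]
contact_force: [0.2, -0.1, -1.0]
gripper_width: 0.0314
gripper_force: 18.1
```

>>> arm_command --travel '[[0, 0, 0], [0, 0, -0.002], [0, 0, -0.004], [0, 0, -0.004], [0, 0, -0.004]]' --delta_rot '[[0, 0, 0], [0, 0, 0], [0, 0, 0], [0, 0, 0], [0, 0, 0]]'

```text
time_s: 7.02
tcp_pos: [0.5606, 0.3775, 0.1098]
eef_rot: [-180.0, 0.0, -90.2]
contact_force: [-1.4, -1.8, 4.8]
gripper_width: 0.0313
gripper_force: 18.7
```

>>> arm_command --travel '[[0, 0, 0], [0, 0, 0], [0, 0, 0], [0, 0, 0.02], [0, 0, 0.06], [0, 0, 0.15], [0, 0, 0.25], [0, 0, 0.36], [-0.05, -0.856, 0.36], [-0.05, -0.856, 0.36], [-0.05, -0.856, 0.36], [-0.05, -0.856, 0.36], [-0.05, -0.856, 0.36], [-0.05, -0.856, 0.36], [-0.05, -0.856, 0.36], [-0.05, -0.856, 0.36], [-0.05, -0.856, 0.36], [-0.05, -0.856, 0.36], [-0.05, -0.856, 0.36]]' --delta_rot '[[0, 0, 0], [0, 0, 0], [0, 0, 0], [0, 0, 0], [0, 0, 0], [0, 0, 0], [0, 0, 0], [0, 0, 0], [0, 0, 0], [0, 0, 0], [0, 0, 0], [0, 0, 0], [0, 0, 0], [0, 0, 0], [0, 0, 0], [0, 0, 0], [0, 0, 0], [0, 0, 0], [0, 0, 0]]' --grip 0.75

```text
time_s: 9.4
tcp_pos: [0.5355, -0.0496, 0.2891]
eef_rot: [180.0, 0.0, -90.1]
contact_force: [-0.7, 0.7, -0.8]
gripper_width: 0.0659
gripper_force: 0.0
```

```bash
python3 - <<'E'
from h import *
c=snap('scene','s2')
cv2.imwrite('pics/s2c.png',cv2.resize(c['img'][110:350,140:520,::-1],None,fx=2.1,fy=2.1,interpolation=cv2.INTER_CUBIC))
E
```

```text
(no output)
```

View pics/s2c.png

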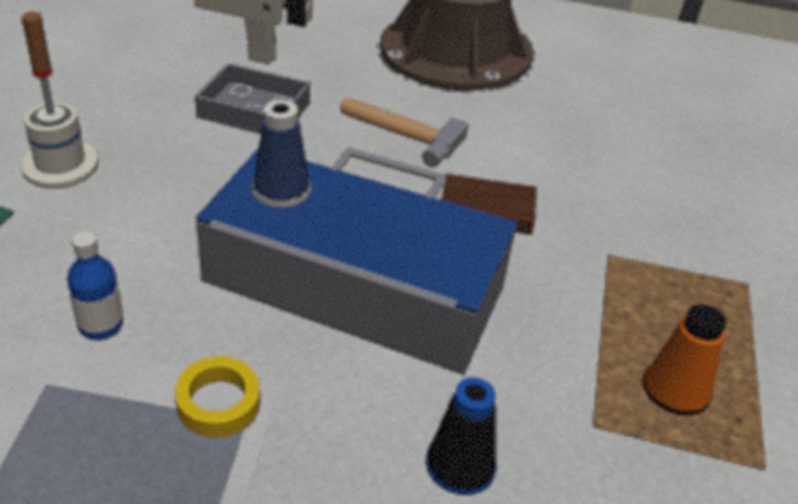

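>>> arm_command --travel '[[0, 0, -0.05], [0, 0, -0.1], [0, 0, -0.14], [0, 0, -0.165], [0, 0, -0.182], [0, 0, -0.182], [0, 0, -0.182]]' --delta_rot '[[0, 0, 0], [0, 0, 0], [0, 0, 0], [0, 0, 0], [0, 0, 0], [0, 0, 0], [0, 0, 0]]'

```text
time_s: 10.32
tcp_pos: [0.5358, -0.0505, 0.1987]
eef_rot: [-179.9, 0.0, -90.2]
contact_force: [0.5, 0.2, 0.8]
gripper_width: 0.0658
gripper_force: 0.0
```

>>> arm_command --travel '[[0, 0, 0], [0, 0, 0], [0, 0, 0], [0, 0, 0], [0, 0, 0], [0, 0, 0]]' --delta_rot '[[0, 0, 0], [0, 0, 0], [0, 0, 0], [0, 0, 0], [0, 0, 0], [0, 0, 0]]' --grip 0

```text
time_s: 11.08
tcp_pos: [0.5353, -0.0506, 0.1984]
eef_rot: [-180.0, -0.0, -90.2]
contact_force: [-2.0, 0.2, 4.9]
gripper_width: 0.0314
gripper_force: 26.6
```

>>> arm_command --travel '[[0, 0, 0.03], [0, 0, 0.07], [0, 0, 0.1], [-0.01, 0.06, 0.1], [-0.03, 0.14, 0.1], [-0.05, 0.23, 0.1], [-0.07, 0.32, 0.1], [-0.09, 0.42, 0.1], [-0.11, 0.52, 0.1], [-0.13, 0.62, 0.1], [-0.15, 0.71, 0.1], [-0.165, 0.79, 0.1], [-0.17, 0.835, 0.1], [-0.17, 0.835, 0.06], [-0.17, 0.835, 0.0], [-0.17, 0.835, -0.07], [-0.17, 0.835, -0.13], [-0.17, 0.835, -0.16], [-0.17, 0.835, -0.172], [-0.17, 0.835, -0.175]]' --delta_rot '[[0, 0, 0], [0, 0, 0], [0, 0, 0], [0, 0, 0], [0, 0, 0], [0, 0, 0], [0, 0, 0], [0, 0, 0], [0, 0, 0], [0, 0, 0], [0, 0, 0], [0, 0, 0], [0, 0, 0], [0, 0, 0], [0, 0, 0], [0, 0, 0], [0, 0, 0], [0, 0, 0], [0, 0, 0], [0, 0, 0]]'

```text
time_s: 13.58
tcp_pos: [0.4507, 0.3673, 0.1111]
eef_rot: [-180.0, 0.0, -90.2]
contact_force: [-0.5, -0.2, -1.0]
gripper_width: 0.031
gripper_force: 24.1
```

>>> arm_command --travel '[[0, 0, 0], [0, 0, -0.002], [0, 0, -0.003], [0, 0, -0.003]]' --delta_rot '[[0, 0, 0], [0, 0, 0], [0, 0, 0], [0, 0, 0]]'

```text
time_s: 14.08
tcp_pos: [0.4505, 0.3671, 0.1096]
eef_rot: [-180.0, 0.0, -90.2]
contact_force: [-1.2, 0.7, 3.2]
gripper_width: 0.0313
gripper_force: 24.6
```

>>> arm_command --travel '[[0, 0, 0], [0, 0, 0], [0, 0, 0], [0, 0, 0.02], [0, 0, 0.06], [0, 0, 0.15], [0, 0, 0.25], [0, 0, 0.28], [-0.027, -0.65, 0.28], [-0.027, -0.65, 0.28], [-0.027, -0.65, 0.28], [-0.027, -0.65, 0.28], [-0.027, -0.65, 0.28], [-0.027, -0.65, 0.28], [-0.027, -0.65, 0.28], [-0.027, -0.65, 0.28], [-0.027, -0.65, 0.28], [-0.027, -0.65, 0.28]]' --delta_rot '[[0, 0, 0], [0, 0, 0], [0, 0, 0], [0, 0, 0], [0, 0, 0], [0, 0, 0], [0, 0, 0], [0, 0, 0], [0, 0, -0.02], [0, 0, -0.02], [0, 0, -0.02], [0, 0, -0.02], [0, 0, -0.02], [0, 0, -0.02], [0, 0, -0.02], [0, 0, -0.02], [0, 0, -0.02], [0, 0, -0.02]]' --grip 0.6

```text
time_s: 16.32
tcp_pos: [0.4369, 0.0428, 0.2489]
eef_rot: [180.0, -0.0, -91.9]
contact_force: [0.7, 0.4, -0.2]
gripper_width: 0.0527
gripper_force: 0.0
```

```bash
python3 - <<'E'
from h import *
c=snap('scene','s3')
cv2.imwrite('pics/s3c.png',cv2.resize(c['img'][110:350,140:520,::-1],None,fx=2.1,fy=2.1,interpolation=cv2.INTER_CUBIC))
E
```

```text
(no output)
```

View pics/s3c.png

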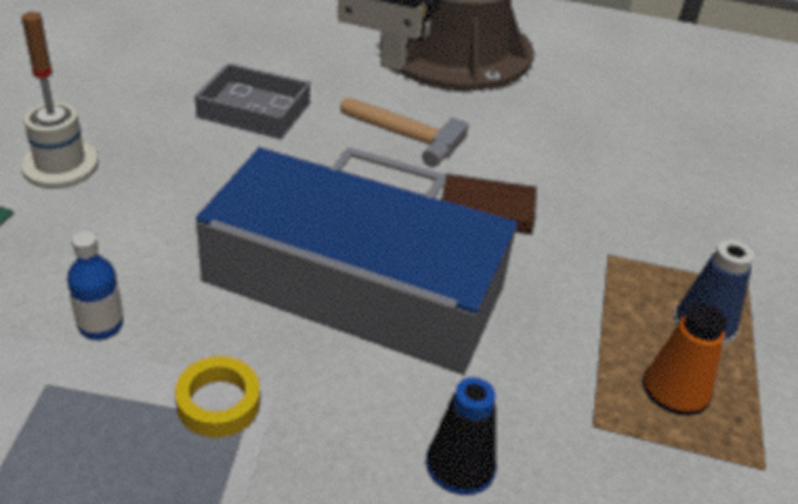

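>>> arm_command --travel '[[0, -0.002, 0], [0, -0.002, 0], [0, -0.002, 0], [0, -0.002, -0.06], [0, -0.002, -0.12], [0, -0.002, -0.17], [0, -0.002, -0.2], [0, -0.002, -0.225], [0, -0.002, -0.245], [0, -0.002, -0.26], [0, -0.002, -0.26]]' --delta_rot '[[0, 0, 0], [0, 0, 0], [0, 0, 0], [0, 0, 0], [0, 0, 0], [0, 0, 0], [0, 0, 0], [0, 0, 0], [0, 0, 0], [0, 0, 0], [0, 0, 0]]' --grip 0.27

```text
time_s: 17.75
tcp_pos: [0.4367, 0.0408, 0.1187]
eef_rot: [180.0, -0.0, -92.0]
contact_force: [0.1, 0.5, 0.7]
gripper_width: 0.0236
gripper_force: 0.0
```

>>> arm_command --travel '[[0, 0, -0.01], [0, 0, -0.02], [0, 0, -0.03], [0, 0, -0.04], [0, 0, -0.05], [0, 0, -0.06], [0, 0, -0.06]]' --delta_rot '[[0, 0, 0], [0, 0, 0], [0, 0, 0], [0, 0, 0], [0, 0, 0], [0, 0, 0], [0, 0, 0]]'

```text
time_s: 18.62
tcp_pos: [0.4366, 0.0408, 0.0886]
eef_rot: [180.0, -0.0, -92.0]
contact_force: [-0.6, -0.3, -0.2]
gripper_width: 0.0236
gripper_force: 0.0
```

>>> arm_command --travel '[[0, 0, 0], [0, 0, 0], [0, 0, 0], [0, 0, 0]]' --delta_rot '[[0, 0, 0], [0, 0, 0], [0, 0, 0], [0, 0, 0]]' --grip 0 --newtons 15

```text
time_s: 19.12
tcp_pos: [0.4378, 0.0411, 0.0895]
eef_rot: [-179.9, 0.0, -92.0]
contact_force: [3.8, -2.5, -0.8]
gripper_width: 0.0092
gripper_force: 15.0
```

>>> arm_command --travel '[[0, 0, 0.014], [0.002, 0, 0.036], [0.007, 0, 0.0715], [0.016, 0, 0.106], [0.028, -0.001, 0.14], [0.044, -0.001, 0.173], [0.063, -0.002, 0.203], [0.085, -0.003, 0.232], [0.109, -0.004, 0.258], [0.136, -0.005, 0.282], [0.1655, -0.006, 0.303], [0.1655, -0.006, 0.303]]' --delta_rot '[[0, 0, 0], [0, 0, 0], [0, 0, 0], [0, 0, 0], [0, 0, 0], [0, 0, 0], [0, 0, 0], [0, 0, 0], [0, 0, 0], [0, 0, 0], [0, 0, 0], [0, 0, 0]]'

```text
time_s: 20.62
tcp_pos: [0.5198, 0.0381, 0.2405]
eef_rot: [180.0, 0.0, -92.1]
contact_force: [-1.1, 1.4, 0.8]
gripper_width: 0.0092
gripper_force: 15.0
```

>>> arm_command --travel '[[0.031, -0.001, 0.018], [0.064, -0.002, 0.0325], [0.098, -0.003, 0.044], [0.133, -0.005, 0.052], [0.169, -0.006, 0.056], [0.205, -0.007, 0.057], [0.241, -0.008, 0.054], [0.276, -0.01, 0.0475], [0.304, -0.011, 0.04], [0.304, -0.011, 0.04], [0.31, -0.011, 0.038], [0.31, -0.011, 0.038]]' --delta_rot '[[0, 0, 0], [0, 0, 0], [0, 0, 0], [0, 0, 0], [0, 0, 0], [0, 0, 0], [0, 0, 0], [0, 0, 0], [0, 0, 0], [0, 0, 0], [0, 0, 0], [0, 0, 0]]'

```text
time_s: 22.12
tcp_pos: [0.6742, 0.0322, 0.2592]
eef_rot: [179.9, -0.0, -92.0]
contact_force: [-0.9, -5.0, -1.3]
gripper_width: 0.0095
gripper_force: 15.0
```

>>> arm_command --travel '[[0, 0, 0], [0, 0, 0], [0, 0, 0.03], [0, 0, 0.1], [0, 0, 0.2], [-0.44, -0.56, 0.2], [-0.44, -0.56, 0.2], [-0.44, -0.56, 0.2], [-0.44, -0.56, 0.2], [-0.44, -0.56, 0.2], [-0.44, -0.56, 0.2], [-0.44, -0.56, 0.2], [-0.44, -0.56, 0.2], [-0.44, -0.56, 0.2]]' --delta_rot '[[0, 0, 0], [0, 0, 0], [0, 0, 0], [0, 0, 0], [0, 0, 0], [0, 0, 0], [0, 0, 0], [0, 0, 0], [0, 0, 0], [0, 0, 0], [0, 0, 0], [0, 0, 0], [0, 0, 0], [0, 0, 0]]' --grip 0.4

```text
time_s: 23.88
tcp_pos: [0.4553, -0.2469, 0.3598]
eef_rot: [-180.0, 0.0, -92.0]
contact_force: [-0.2, 0.4, -0.2]
gripper_width: 0.035
gripper_force: 0.0
```

```bash
python3 - <<'E'
from h import *
c=snap('top','t4'); d=snap('scene','s4')
cv2.imwrite('pics/t4c.png',cv2.resize(c['img'][150:310,170:480,::-1],None,fx=2.5,fy=2.5,interpolation=cv2.INTER_CUBIC))
cv2.imwrite('pics/s4c.png',cv2.resize(d['img'][80:320,130:520,::-1],None,fx=2.,fy=2.,interpolation=cv2.INTER_CUBIC))
E
```

```text
(no output)
```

View pics/t4c.png

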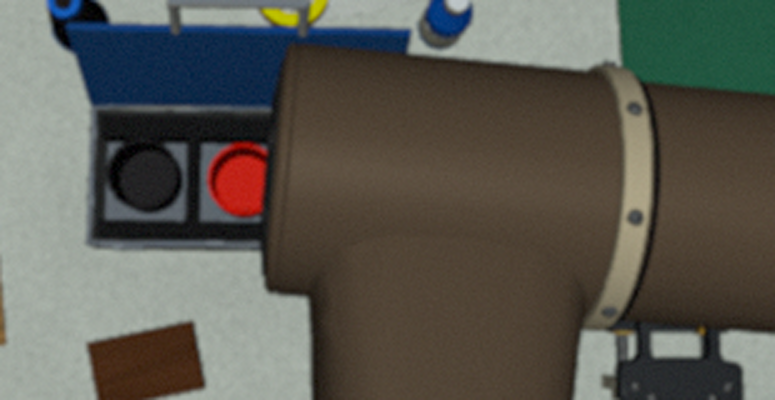

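View pics/s4c.png

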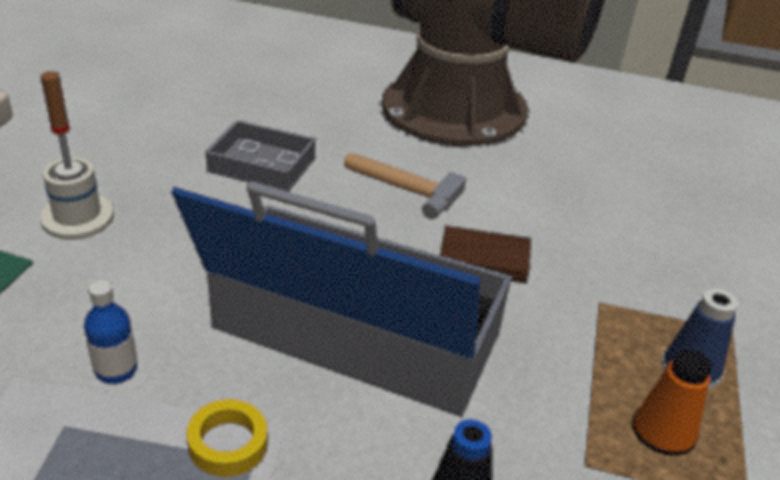

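>>> arm_command --travel '[[0.045, -0.127, 0], [0.09, -0.254, 0], [0.09, -0.254, 0], [0.09, -0.254, 0], [0.09, -0.254, -0.08], [0.09, -0.254, -0.16], [0.09, -0.254, -0.22], [0.09, -0.254, -0.27], [0.09, -0.254, -0.31], [0.09, -0.254, -0.34], [0.09, -0.254, -0.356], [0.09, -0.254, -0.356]]' --delta_rot '[[0, 0, 0], [0, 0, 0], [0, 0, 0], [0, 0, 0], [0, 0, 0], [0, 0, 0], [0, 0, 0], [0, 0, 0], [0, 0, 0], [0, 0, 0], [0, 0, 0], [0, 0, 0]]' --grip 0.6

```text
time_s: 25.48
tcp_pos: [0.4996, -0.3742, 0.1816]
eef_rot: [180.0, 0.0, -92.0]
contact_force: [-0.3, -0.3, 0.1]
gripper_width: 0.0524
gripper_force: 0.0
```

>>> arm_command --travel '[[0, 0, 0], [0, 0, 0], [0, 0, 0], [0, 0, 0], [0, 0, 0]]' --delta_rot '[[0, 0, 0], [0, 0, 0], [0, 0, 0], [0, 0, 0], [0, 0, 0]]' --grip 0 --newtons 35

```text
time_s: 26.1
tcp_pos: [0.4997, -0.3747, 0.1818]
eef_rot: [-180.0, -0.0, -92.0]
contact_force: [0.2, 0.4, 1.2]
gripper_width: 0.0224
gripper_force: 35.0
```

```bash
python3 - <<'E'
from h import *
c=snap('top','t5'); d=snap('scene','s5')
a=cv2.resize(c['img'][150:310,170:480,::-1],(775,400),interpolation=cv2.INTER_CUBIC)
b=cv2.resize(d['img'][90:170,90:245,::-1],(388,200),interpolation=cv2.INTER_CUBIC)
o=np.zeros((600,775,3),np.uint8);o[:400]=a;o[400:,:388]=b;cv2.imwrite('pics/t5c.png',o)
for u,v in((228,220.8),(267.6,222)): print(ray(load('t4'),u,v,.076))
print(r.get_state()['moment'])
E
```

```text
[0.5499491  0.13398444 0.076     ]
[0.54470637 0.03640354 0.076     ]
[0.07975323 0.05882872 0.00567132]
```

View pics/t5c.png

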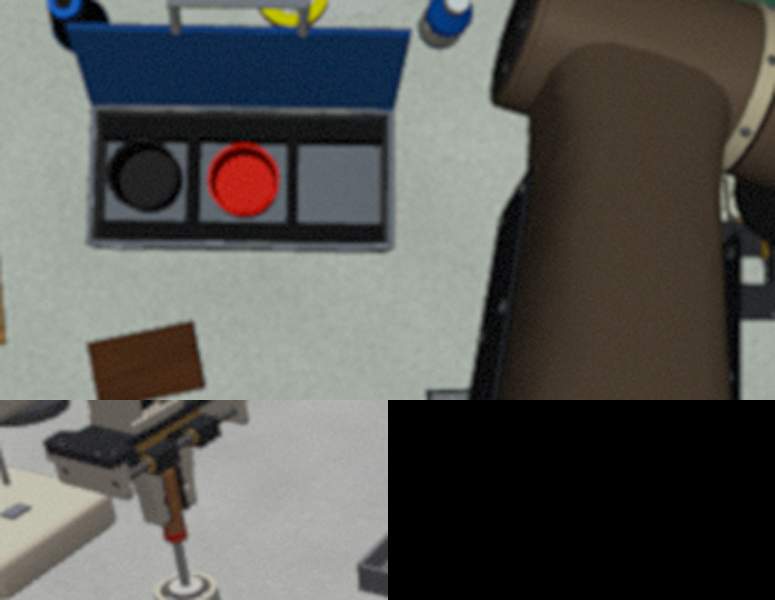

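>>> arm_command --travel '[[0, 0, 0.03], [0, 0, 0.08], [0, 0, 0.14], [0, 0, 0.2], [0, 0, 0.25], [0, 0, 0.26], [0.005, 0.04, 0.26], [0.012, 0.11, 0.26], [0.02, 0.19, 0.26], [0.03, 0.28, 0.26], [0.04, 0.37, 0.26], [0.05, 0.46, 0.26], [0.06, 0.55, 0.26], [0.07, 0.64, 0.26], [0.08, 0.72, 0.26], [0.087, 0.78, 0.26], [0.09, 0.815, 0.26], [0.09, 0.822, 0.26], [0.09, 0.822, 0.26], [0.09, 0.822, 0.26]]' --delta_rot '[[0, 0, 0], [0, 0, 0], [0, 0, 0], [0, 0, 0], [0, 0, 0], [0, 0, 0], [0, 0, 0], [0, 0, 0], [0, 0, 0], [0, 0, 0], [0, 0, 0], [0, 0, 0], [0, 0, 0], [0, 0, 0], [0, 0, 0], [0, 0, 0], [0, 0, 0], [0, 0, 0], [0, 0, 0], [0, 0, 0]]'

```text
time_s: 28.7
tcp_pos: [0.5444, 0.0357, 0.3115]
eef_rot: [180.0, -0.0, -92.1]
contact_force: [-0.4, 0.6, -1.6]
gripper_width: 0.0226
gripper_force: 35.0
```

```bash
python3 - <<'E'
from h import *
d=snap('scene','s6')
cv2.imwrite('pics/s6c.png',cv2.resize(d['img'][60:320,100:490,::-1],None,fx=2.,fy=2.,interpolation=cv2.INTER_CUBIC))
E
```

```text
(no output)
```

View pics/s6c.png

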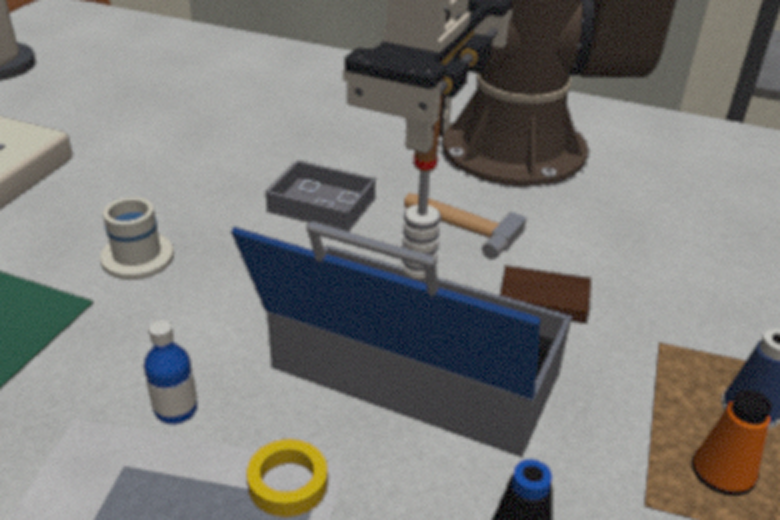

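>>> arm_command --travel '[[0, 0.002, -0.04], [0, 0.002, -0.08], [0, 0.002, -0.12], [0, 0.002, -0.15], [0, 0.002, -0.18], [0, 0.002, -0.2], [0, 0.002, -0.22], [0, 0.002, -0.235], [0, 0.002, -0.248], [0, 0.002, -0.253], [0, 0.002, -0.257], [0, 0.002, -0.259], [0, 0.002, -0.26]]' --delta_rot '[[0, 0, 0], [0, 0, 0], [0, 0, 0], [0, 0, 0], [0, 0, 0], [0, 0, 0], [0, 0, 0], [0, 0, 0], [0, 0, 0], [0, 0, 0], [0, 0, 0], [0, 0, 0], [0, 0, 0]]'

```text
time_s: 30.38
tcp_pos: [0.5447, 0.0375, 0.1817]
eef_rot: [-180.0, 0.0, -92.0]
contact_force: [0.5, 0.2, -0.5]
gripper_width: 0.022
gripper_force: 35.0
```

Creep down to contact.

>>> arm_command --travel '[[0, 0, -0.001], [0, 0, -0.002], [0, 0, -0.003], [0, 0, -0.003]]' --delta_rot '[[0, 0, 0], [0, 0, 0], [0, 0, 0], [0, 0, 0]]'

```text
time_s: 30.88
tcp_pos: [0.5449, 0.0375, 0.1808]
eef_rot: [-180.0, 0.0, -92.0]
contact_force: [-1.6, 0.1, 5.8]
gripper_width: 0.0223
gripper_force: 35.0
```

>>> arm_command --travel '[[0, 0, 0.02], [0, 0, 0.045], [0, 0, 0.07], [0, 0, 0.095], [0, 0, 0.115], [0, 0, 0.131], [0, 0, 0.131], [0, 0, 0.131], [0, 0, 0.115], [0, 0, 0.09], [0, 0, 0.065], [0, 0, 0.04], [0, 0, 0.02], [0, 0, 0.008], [0, 0, 0.002], [0, 0, 0], [0, 0, -0.001], [0, 0, -0.001]]' --delta_rot '[[0, 0, 0], [0, 0, 0], [0, 0, 0], [0, 0, 0], [0, 0, 0], [0, 0, 0], [0, 0, 0], [0, 0, 0], [0, 0, 0], [0, 0, 0], [0, 0, 0], [0, 0, 0], [0, 0, 0], [0, 0, 0], [0, 0, 0], [0, 0, 0], [0, 0, 0], [0, 0, 0]]'

```text
time_s: 33.12
tcp_pos: [0.545, 0.0375, 0.1807]
eef_rot: [-179.9, 0.0, -92.0]
contact_force: [-1.3, 0.8, 5.2]
gripper_width: 0.0227
gripper_force: 35.0
```

>>> arm_command --travel '[[0, 0, 0.03], [0, 0, 0.08], [0, 0, 0.14], [0, 0, 0.2], [0, 0, 0.24], [0, 0, 0.25], [0.003, 0.05, 0.25], [0.006, 0.11, 0.25], [0.009, 0.165, 0.25], [0.01, 0.193, 0.25], [0.01, 0.193, 0.25], [0.01, 0.193, 0.21], [0.01, 0.193, 0.17], [0.01, 0.193, 0.13], [0.01, 0.193, 0.09], [0.01, 0.193, 0.06], [0.01, 0.193, 0.035], [0.01, 0.193, 0.015], [0.01, 0.193, 0.005], [0.01, 0.193, 0.001]]' --delta_rot '[[0, 0, 0], [0, 0, 0], [0, 0, 0], [0, 0, 0], [0, 0, 0], [0, 0, 0], [0, 0, 0], [0, 0, 0], [0, 0, 0], [0, 0, 0], [0, 0, 0], [0, 0, 0], [0, 0, 0], [0, 0, 0], [0, 0, 0], [0, 0, 0], [0, 0, 0], [0, 0, 0], [0, 0, 0], [0, 0, 0]]'

```text
time_s: 35.62
tcp_pos: [0.55, 0.134, 0.1807]
eef_rot: [-180.0, -0.0, -92.0]
contact_force: [-3.9, -0.9, 10.8]
gripper_width: 0.0226
gripper_force: 35.0
```

>>> arm_command --travel '[[0, 0, -0.001], [0, 0, -0.002], [0, 0, -0.002], [0, 0, -0.002]]' --delta_rot '[[0, 0, 0], [0, 0, 0], [0, 0, 0], [0, 0, 0]]'

```text
time_s: 36.12
tcp_pos: [0.55, 0.134, 0.1808]
eef_rot: [-179.9, 0.0, -92.0]
contact_force: [-2.9, -0.6, 8.2]
gripper_width: 0.0224
gripper_force: 35.0
```

>>> arm_command --travel '[[0, 0, 0.02], [0, 0, 0.045], [0, 0, 0.07], [0, 0, 0.095], [0, 0, 0.115], [0, 0, 0.131], [0, 0, 0.131], [0, 0, 0.131], [0, 0, 0.115], [0, 0, 0.09], [0, 0, 0.065], [0, 0, 0.04], [0, 0, 0.02], [0, 0, 0.008], [0, 0, 0.002], [0, 0, 0], [0, 0, 0], [0, 0, 0]]' --delta_rot '[[0, 0, 0], [0, 0, 0], [0, 0, 0], [0, 0, 0], [0, 0, 0], [0, 0, 0], [0, 0, 0], [0, 0, 0], [0, 0, 0], [0, 0, 0], [0, 0, 0], [0, 0, 0], [0, 0, 0], [0, 0, 0], [0, 0, 0], [0, 0, 0], [0, 0, 0], [0, 0, 0]]'

```text
time_s: 38.38
tcp_pos: [0.5499, 0.1339, 0.1807]
eef_rot: [-179.9, 0.0, -92.0]
contact_force: [-2.8, -0.6, 9.4]
gripper_width: 0.0229
gripper_force: 35.0
```

>>> arm_command --travel '[[0, 0, 0.03], [0, 0, 0.08], [0, 0, 0.14], [0, 0, 0.2], [0, 0, 0.24], [0, 0, 0.26], [-0.005, -0.05, 0.26], [-0.01, -0.12, 0.26], [-0.015, -0.2, 0.26], [-0.02, -0.29, 0.26], [-0.03, -0.38, 0.26], [-0.04, -0.47, 0.26], [-0.05, -0.55, 0.26], [-0.05, -0.6, 0.26], [-0.05, -0.62, 0.26], [-0.05, -0.62, 0.26]]' --delta_rot '[[0, 0, 0], [0, 0, 0], [0, 0, 0], [0, 0, 0], [0, 0, 0], [0, 0, 0], [0, 0, 0], [0, 0, 0], [0, 0, 0], [0, 0, 0], [0, 0, 0], [0, 0, 0], [0, 0, 0], [0, 0, 0], [0, 0, 0], [0, 0, 0]]'

```text
time_s: 40.38
tcp_pos: [0.5241, -0.1766, 0.3085]
eef_rot: [179.9, 0.0, -92.1]
contact_force: [-0.6, -0.3, -0.8]
gripper_width: 0.0225
gripper_force: 35.0
```

```bash
python3 - <<'E'
from h import *
d=snap('scene','s7')
cv2.imwrite('pics/s7c.png',cv2.resize(d['img'][60:320,100:490,::-1],None,fx=2.,fy=2.,interpolation=cv2.INTER_CUBIC))
E
```

View pics/s7c.png

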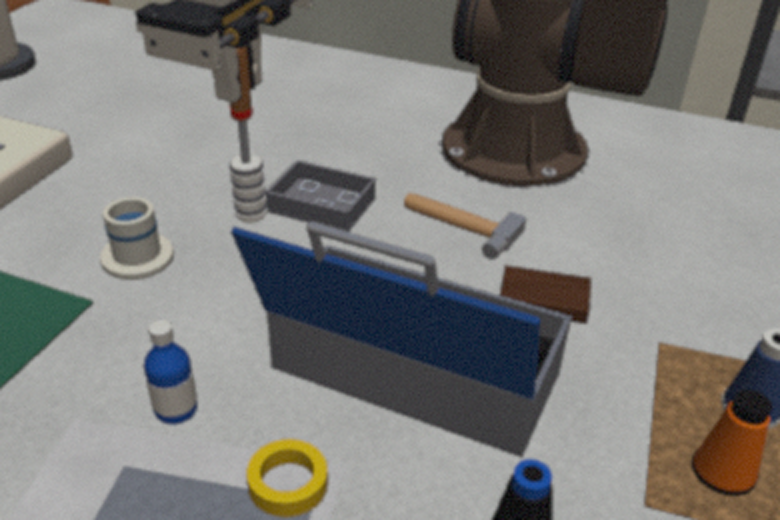

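>>> arm_command --travel '[[-0.01, -0.07, 0], [-0.02, -0.16, 0], [-0.03, -0.25, 0], [-0.04, -0.33, 0], [-0.049, -0.38, 0], [-0.048, -0.394, 0], [-0.048, -0.394, 0], [-0.048, -0.394, 0], [-0.048, -0.394, -0.03], [-0.048, -0.394, -0.06], [-0.048, -0.394, -0.09], [-0.048, -0.394, -0.12], [-0.048, -0.394, -0.15], [-0.048, -0.394, -0.18], [-0.048, -0.394, -0.205], [-0.048, -0.394, -0.225], [-0.048, -0.394, -0.238], [-0.048, -0.394, -0.244], [-0.048, -0.394, -0.248], [-0.048, -0.394, -0.248]]' --delta_rot '[[0, 0, 0], [0, 0, 0], [0, 0, 0], [0, 0, 0], [0, 0, 0], [0, 0, 0], [0, 0, 0], [0, 0, 0], [0, 0, 0], [0, 0, 0], [0, 0, 0], [0, 0, 0], [0, 0, 0], [0, 0, 0], [0, 0, 0], [0, 0, 0], [0, 0, 0], [0, 0, 0], [0, 0, 0], [0, 0, 0]]'

```text
time_s: 42.92
tcp_pos: [0.5007, -0.3731, 0.1853]
eef_rot: [-180.0, -0.0, -92.0]
contact_force: [-0.4, -0.7, -1.6]
gripper_width: 0.0224
gripper_force: 35.0
```

>>> arm_command --travel '[[0, 0, -0.002], [0, 0, -0.003], [0, 0, -0.004], [0, 0, -0.004]]' --delta_rot '[[0, 0, 0], [0, 0, 0], [0, 0, 0], [0, 0, 0]]'

```text
time_s: 43.42
tcp_pos: [0.5006, -0.373, 0.183]
eef_rot: [180.0, 0.0, -92.0]
contact_force: [0.5, 0.3, -1.4]
gripper_width: 0.0222
gripper_force: 35.0
```

Lower 1 mm more, release, and back off straight up.

>>> arm_command --travel '[[0, 0, -0.001], [0, 0, -0.002], [0, 0, -0.002]]' --delta_rot '[[0, 0, 0], [0, 0, 0], [0, 0, 0]]'

```text
time_s: 43.8
tcp_pos: [0.5006, -0.373, 0.182]
eef_rot: [180.0, 0.0, -92.0]
contact_force: [0.2, -0.5, -1.5]
gripper_width: 0.0224
gripper_force: 35.0
```

>>> arm_command --travel '[[0, 0, 0], [0, 0, 0], [0, 0, 0], [0, 0, 0], [0, 0, 0.02], [0, 0, 0.05], [0, 0, 0.1], [0, 0, 0.17], [0, 0, 0.25], [0, 0, 0.3], [0, 0, 0.3], [-0.2, 0.1, 0.3], [-0.2, 0.1, 0.3], [-0.2, 0.1, 0.3], [-0.2, 0.1, 0.3]]' --delta_rot '[[0, 0, 0], [0, 0, 0], [0, 0, 0], [0, 0, 0], [0, 0, 0], [0, 0, 0], [0, 0, 0], [0, 0, 0], [0, 0, 0], [0, 0, 0], [0, 0, 0], [0, 0, 0], [0, 0, 0], [0, 0, 0], [0, 0, 0]]' --grip 0.6

```text
time_s: 45.68
tcp_pos: [0.4007, -0.323, 0.3326]
eef_rot: [-179.9, -0.0, -92.0]
contact_force: [0.9, 0.2, 0.4]
gripper_width: 0.0523
gripper_force: 0.0
```

```bash
python3 - <<'E'
from h import *
d=snap('scene','s8')
cv2.imwrite('pics/s8c.png',cv2.resize(d['img'][60:340,100:540,::-1],None,fx=1.8,fy=1.8,interpolation=cv2.INTER_CUBIC))
E
```

```text
(no output)
```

View pics/s8c.png

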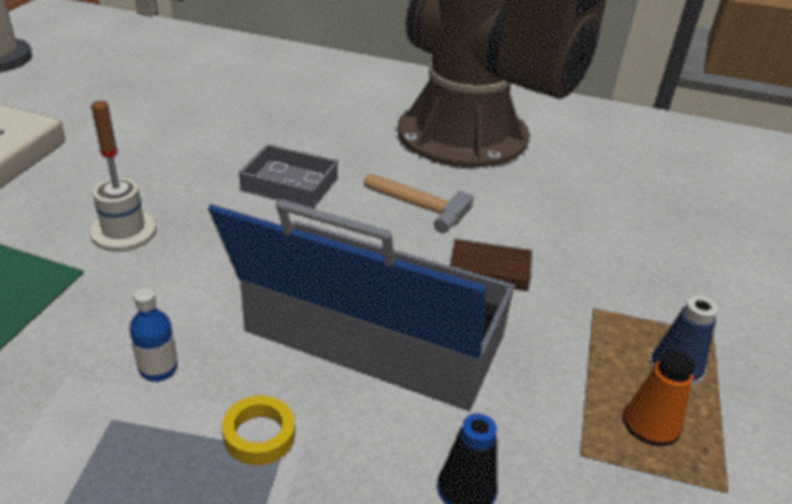

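```bash
python3 -c "
from plant import close_job
print(close_job())"
```

```text
the job is handed in; nothing more can be done
None
```

I handed the job in at about 46 s: both cones (orange and blue; no grey) stand on the mat, the lid is open on its stop, the red and then the black cup were scrubbed (no yellow), and the brush is back in its stand bristles down; the last picture confirms all but the cups, which I did not look at again after scrubbing.

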